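# Clear the curing stand and hold its telescopic lamp at full height

## Task

Get the UV curing stand ready for a tall part: take the failed grey print off the round plate and drop it into the yellow reject box, then squeeze the red button on the side of the white lamp head and, gripping it so, pull the head straight up past its first stop to the second stop, where it goes no further. Finish while still holding the lamp up there at full height, because it springs back down when let go; leave the bystanders (orange cover, scraper, cup, torch, blue print, bottle) where they are.

Things in the scene. Friction and masses are not known exactly. Their poses are not given: they have to be found in the camera images.
- lamp: UV curing stand, fixed. White base slab 130 (own x) x 270 (own y) x 12 mm; origin at the centre of its underside. Round aluminium plate, diameter 110 mm, centred at own y = -65 mm, top 18 mm above the counter. Telescope mast upright at own y = +85 mm with the lamp head on it; parked, the head top is at 131 mm. A dark latch post stands at own y = +106 to +118 mm, 74 mm high.
- lamp_grip (a point): Middle of the white grip block of the lamp head, on the mast axis; 110 mm above the counter parked, 210 mm at the second stop; axes as the stand. Block 26 (own x) x 36 (own y) x 46 mm high, flat sides; it only slides straight up and down. A black lamp bar under it (top 26 mm below this point) is 30 mm wide and reaches 42 mm to own -y, 18 mm to own +y.
- button_face (a point): Centre of the outer face of the round red button (diameter 22 mm), in the middle of the grip block's own +y side, standing out 6 mm from it when not pressed; it goes in along own -y. The opposite (-y) side of the block is plain, so two fingers closing on the block along own y at this height squeeze the button.
- lamp_button (a joint): Red button, m: 0 out, 0.005 fully in. Sprung: 1 N to start, 4 N fully in. The parked head is latched down until the button is in by about 0.003.
- lamp_head (a joint): Upper telescope section, m: 0 parked, 0.05 fully out (this is the first stop). A return spring pulls it down: with its weight about 2.5 to 3 N.
- lamp_sleeve (a joint): Lower telescope section, m: 0 parked, 0.05 fully out. Its stiffer return spring keeps it down until the upper section has reached the first stop, then it rises with about 6 to 7 N pull; when both read 0.05 the lamp is at the second stop, 100 mm above parked.
- failed_center (a point): Centre (half-way up) of the failed grey print, which stands on the round plate: raft 34 (own x) x 44 (own y) x 4 mm, above it two layer-shifted blocks 22 mm thick along own x, together about 41 mm along own y, total height 56 mm. Grip it across own x (22 mm). 60 g or so.
- reject: Yellow open-topped reject box, fixed, 150 x 150 x 80 mm outside, walls 4 mm; origin at the centre of its underside.
- cover: orange see-through resin vat cover, an upturned shallow tray 100 x 200 x 45 mm lying on the counter beyond the work. Bystander, to be left alone; origin at the underside
- scraper: green plastic scraper, lying flat, 155 mm long, 14 mm thick. Bystander, to be left alone; origin at the underside
- cup: empty white ceramic cup, rim diameter 80 mm, 85 mm high. Bystander, to be left alone; origin at the underside
- torch: small black and grey UV torch with a rubber button, lying flat, 120 mm long, 28 mm high. Bystander, to be left alone; origin at the underside
- finished: blue finished print, a pawn-like turned post 65 mm high, foot diameter 44 mm. Bystander, to be left alone; origin at the underside
- bottle: clear bottle, diameter 60 mm, 130 mm high. Bystander, to be left alone; origin at the underside
There are look-alikes about, which are no part of the job. There is more than one size of the reject; the job needs the largest.

How it is judged:
On the way, in this order (a step that is already met when the one before it is completed fails the run):
1. the failed print lies in the reject box (x of failed_center in the frame of reject between -0.072 and 0.072 m and y of failed_center in the frame of reject between -0.072 and 0.072 m and z of failed_center in the frame of reject below 0.06 m), for 0.2 s.
2. the button is squeezed in (value of joint lamp_button above 0.0035 m), for 0.1 s.
At the end, for the whole second after the job is handed in: The failed print is inside the reject box (centre within 72 mm of the box's middle along both its sides and under 60 mm high); both telescope sections are out to their stops (each over 46 of 50 mm) and the fingers still hold the lamp up (over 1 N on it) through the last second (all of step 1 and value of joint each of lamp_head, lamp_sleeve above 0.046 m and contact force between the fingers and lamp above 1 N); the arm keeps its last pose, push and grip.
It fails at once if a bystander (cover, scraper, cup, torch, blue print or bottle) is shifted by more than 30 mm (distance of any of cover, scraper, cup, torch, finished, bottle from where it was at the start of the episode above 0.03 m).
It also fails if it takes over 54 s, if anything falls off the work surface, if the arm or the gripper's body presses on something with over 40 N, if the wrist force passes 120 N, or if a joint passes its speed limit or range.

## Robot

A 7-joint arm with a two-finger parallel gripper is mounted at the origin on the work surface. World frame = base frame: x ahead of the robot, y to its left, z up, the work surface at z = 0. Lengths are in m, angles in rad, forces in N, time in s.
With the tool pointing down it reaches from about 0.4 to 0.85 m from the base axis. Payload 4.4 kg.
Tool frame: the origin (TCP) lies at the very end of the fingers, on their centre line; the grasp point (between the pads) lies 19 mm behind it; z points along the fingers, y is the direction in which the jaws open and shut (so a half turn about z gives the same grasp; the last joint's range is limited). The gripper opens to 94 mm and grips with 3 to 60 N. Pads are 16 mm wide; open, the fingers measure 119 mm over their backs; the gripper's body (75 mm by 177 mm) begins 78 mm behind the grasp point.
Start: joints at [1.171, 0.628, 0.038, 1.517, -0.027, 0.996, -0.02], TCP at [0.213, -0.614, 0.205] pointing down, gripper open.
Joint ranges: [-3.06, 3.06], [-0.37, 2.12], [-1.25, 1.32], [0.18, 2.47], [-1.1, 4.24], [0.23, 1.98], [-2.94, 2.94]. Speed limits (rad/s): [2.57, 2.57, 3.14, 3.14, 3.14, 3.14, 3.14].

## Interface

Orientations are given as [roll, pitch, yaw] about the fixed x, y, z axes, in that order (R = Rz(yaw) Ry(pitch) Rx(roll)).
In Python, from plant import sense, viewer, job_done gives the robot as it stands.
- The arm moves only by the tool arm_command, never from a script. Its argument "commands" is a list of rows, each an object with "delta_pos": the shift along the tool's x, y, z in mm, a list of three; "roll": the turn about the tool's z in degrees; "grip": the finger opening in mm, from 0 to 94. A call has 1 to 20 rows; each row is the pose to reach, as a shift and turn from the pose commanded when the call began, along the tool's axes at that moment; what a row does not reach only later rows make up. A row lasts 1/10 s, in which the tool goes at most 50 mm and 8.59 degrees, less where a joint would pass 70% of its speed; a pose out of reach is approached as far as the arm can. A call with a gripper value outside its range is refused whole. The fingers move at their own pace and stop on an object; "newtons" is the grip in N (left out, the last holds). Time passes only in rows, so rows that repeat a pose let the fingers close. It gives the time, the measured TCP pose, the force and the opening at its end, in the units of the state.
- sense(): the state, without advancing time (a new reading comes with each control period).
- viewer.snapshot(name): name is "scene" or "top" or "wrist"; returns (picture, depth): 420x560x3 uint8, blue, green, red; 420x560 float32, m along the optical axis (not along the pixel's ray), 0 where there is no reading.
- viewer.camera_info(name): a dict with "fx", "fy", "cx", "cy" (pixels), "k1" (the pictures are not rectified: a ray, as slopes to the right and down, at radius r is drawn at 1 + k1 r^2 times it, then the intrinsics apply), "R" (3x3) and "t" (3): a world point X has camera coordinates R X + t. Camera axes: x right, y down, z forward; pixel columns grow to the right and rows downward; lengths in m; the calibration is good to about 2 mm. A picture is of the moment at which its call begins: read the wrist's pose just before it. camera_info takes no time and is no camera call; for the wrist camera it gives the pose at the moment of the call.
- job_done(): hands the job in, once; it reports no verdict.
The state is a dict: "clock": time; "q": joint angles; "joint_vel": joint speeds; "tau": joint torques, N m; "eef_pos": TCP position; "eef_rot": TCP orientation; "ft_force": force on the tool from outside, world axes, zero at the start; "ft_torque": the same for the moment, N m; "grip_width": opening from 0.0 (shut) to 1.0 (fully open).
Only numpy, scipy, OpenCV 4.12 (cv2) and the standard library are available. Lean on these libraries where they do the work, as an engineer would, in place of code of your own. Each camera call takes 0.05 s, during which the arm holds its last target.

## Working session

There is one attempt and no reset: what is moved stays moved. The work goes in short steps, Python scripts to look and compute and a tool call to move; the robot and the scene stay as the last step left them, time stands still between calls to the robot, and variables do not carry over. Pictures are saved under pics/ and viewed, and the job is handed in when it is done.

Besides the shell and the picture viewer there is one more tool, called after "Emit:" as name([rows], argument=value, ...), one row to a line, values as JSON. arm_command: Moves the arm, as the interface text tells. Its arguments: {"type":"object","properties":{"commands":{"type":"array"},"newtons":{"type":"number"}},"required":["commands"]}

```bash
ls; mkdir -p pics; cat > h.py <<'E'
import numpy as np, cv2
from plant import sense, viewer, job_done
def snap(n,tag):
    ci=viewer.camera_info(n)
    p,d=viewer.snapshot(n)
    cv2.imwrite(f'pics/{tag}.png',p)
    np.savez(f'pics/{tag}.npz',p=p,d=d,**{k:np.array(v) for k,v in ci.items()})
    return p,d,ci
def load(tag):
    z=np.load(f'pics/{tag}.npz'); return z['p'],z['d'],{k:z[k] for k in ('fx','fy','cx','cy','k1','R','t')}
def slopes(ci,uv):
    uv=np.atleast_2d(np.array(uv,float))
    K=np.array([[ci['fx'],0,ci['cx']],[0,ci['fy'],ci['cy']],[0,0,1.]],float)
    x=(uv[:,0]-K[0,2])/K[0,0]; y=(uv[:,1]-K[1,2])/K[1,1]
    x0,y0=x.copy(),y.copy()
    for _ in range(30):
        f=1+float(ci['k1'])*(x*x+y*y); x=x0/f;y=y0/f
    return np.stack([x,y,np.ones_like(x)],1)
def onplane(ci,uv,z):
    R=np.array(ci['R']);t=np.array(ci['t']); s=slopes(ci,uv)@R; c=-R.T@t
    k=(z-c[2])/s[:,2]; return c+s*k[:,None]
def withdepth(ci,uv,d):
    R=np.array(ci['R']);t=np.array(ci['t']); s=slopes(ci,uv)*np.atleast_1d(d)[:,None]
    return (s-t)@R
def cloud(p,d,ci):
    v,u=np.mgrid[0:d.shape[0],0:d.shape[1]]
    P=withdepth(ci,np.stack([u.ravel(),v.ravel()],1),d.ravel()); P[d.ravel()==0]=np.nan
    return P.reshape(d.shape+(3,))
def proj(ci,X):
    X=np.atleast_2d(X); c=X@np.array(ci['R']).T+np.array(ci['t']); x=c[:,0]/c[:,2];y=c[:,1]/c[:,2]
    f=1+float(ci['k1'])*(x*x+y*y); return np.stack([x*f*ci['fx']+ci['cx'],y*f*ci['fy']+ci['cy']],1)
E
python3 - <<'E'
from h import *
print(sense())
for n in('scene','top','wrist'):
    p,d,ci=snap(n,n+'0'); print(n,ci,(d>0).mean())
E
```

```text
pics
{'clock': 0.0, 'q': array([ 1.17116461,  0.62932903,  0.03845912,  1.51833754, -0.0269612 ,
        0.99632506, -0.02002255]), 'joint_vel': array([-6.99751546e-04, -1.07681812e-03,  1.44846821e-06, -1.51441818e-03,
        9.94694889e-04,  7.68054131e-04, -1.01078231e-03]), 'tau': array([ 3.41317918e-04, -5.49723566e+01,  1.14319213e+00, -1.86629623e+01,
       -5.23376651e-02,  2.35934474e-02,  1.45004933e-04]), 'eef_pos': array([ 0.21277119, -0.61348644,  0.20457529]), 'eef_rot': array([-3.13971309e+00,  6.61552538e-05,  3.33817148e-01]), 'ft_force': array([-0.65366564,  0.10321356, -0.17908591]), 'ft_torque': array([ 0.00063513,  0.03061966, -0.04414451]), 'grip_width': 1.0035014169232885}
scene {'fx': 380.7619165328037, 'fy': 380.7619165328037, 'cx': 274.35417862263995, 'cy': 213.42113781654763, 'k1': -0.02149233232777287, 'R': array([[ 0.40383801,  0.91470913, -0.01490198],
       [ 0.67645993, -0.30953971, -0.66827175],
       [-0.61588702,  0.25979294, -0.74376798]]), 't': array([-0.18311048, -0.30011755,  1.5247909 ])} 0.9960459183673469
top {'fx': 410.9874530650124, 'fy': 410.9874530650124, 'cx': 270.57881233854897, 'cy': 218.11283773639636, 'k1': -0.07219399554907316, 'R': array([[ 0.02648303, -0.99952804,  0.01556729],
       [-0.98523955, -0.02873271, -0.16875264],
       [ 0.16912029, -0.01086843, -0.98553549]]), 't': array([-0.03818904,  0.546514  ,  1.49894815])} 0.9962755102040817
wrist {'fx': 314.85158312338547, 'fy': 314.85158312338547, 'cx': 282.24612830390686, 'cy': 210.9062478538131, 'k1': -0.06788875482321477, 'R': array([[ 0.32708589, -0.94499232, -0.00208043],
       [-0.91063537, -0.31578079,  0.26650651],
       [-0.25250357, -0.085276  , -0.96383087]]), 't': array([-0.64792428, -0.02694849,  0.39118607])} 0.9957738095238096
```

View pics/scene0.png

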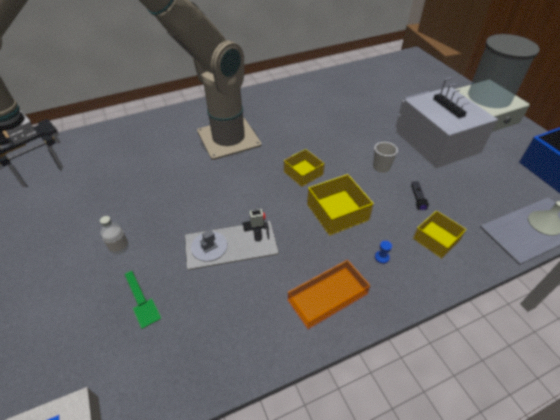

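View pics/top0.png

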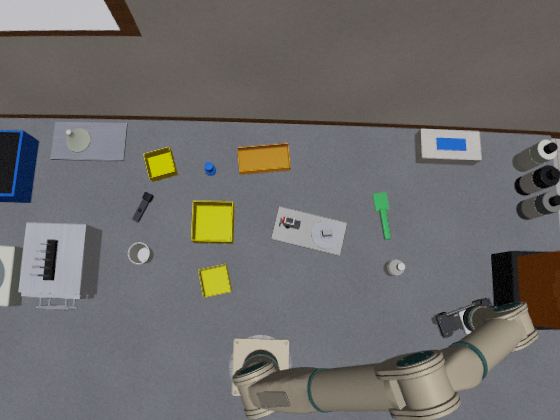

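View pics/wrist0.png

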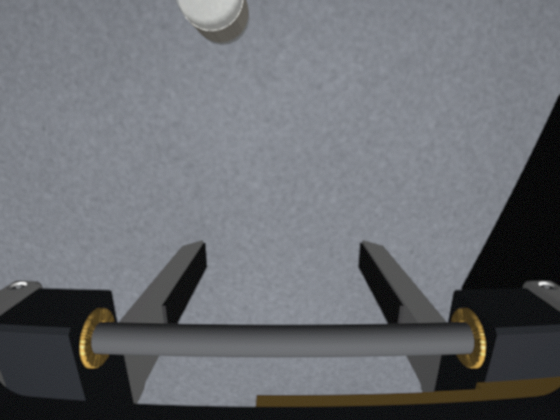

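The scene view shows the stand at (230,243), with the grey print on the plate at (209,240) and the lamp head with its red button at (258,217). There are three yellow boxes: A (303,167), B (340,202) and C (440,233). B, at (213,222) in the top view, is clearly the largest, so it is the reject box. I'll measure it and confirm in an enlarged crop.

```bash
python3 - <<'E'
from h import *
p,d,ci=load('top0')
c=p[135:305,140:360]; a=cv2.resize(c,None,fx=3.6,fy=3.5,interpolation=cv2.INTER_CUBIC); cv2.imwrite('pics/crop_top.png',a)
s,ds,cs=load('scene0')
c=s[150:280,170:390]; cv2.imwrite('pics/crop_scene.png',cv2.resize(c,None,fx=3.6,fy=3.6,interpolation=cv2.INTER_CUBIC))
for n in('top0','scene0'):
    p,d,ci=load(n); h=cv2.cvtColor(p,cv2.COLOR_BGR2HSV)
    m=cv2.inRange(h,(22,120,60),(35,255,255)); m=cv2.morphologyEx(m,cv2.MORPH_CLOSE,np.ones((3,3)))
    C=cloud(p,d,ci)
    for k in cv2.findContours(m,cv2.RETR_EXTERNAL,cv2.CHAIN_APPROX_NONE)[0]:
        if cv2.contourArea(k)<200: continue
        mm=np.zeros(m.shape,np.uint8); cv2.drawContours(mm,[k],-1,1,-1)
        P=C[mm>0]; zt=np.nanpercentile(P[:,2],98)
        rim=P[(P[:,2]>zt-.012)]
        r=cv2.minAreaRect((rim[:,:2]*1000).astype(np.float32))
        print(n,cv2.boundingRect(k),'ztop',zt.round(3),'rimrect',np.round(r[0],1),np.round(r[1],1),round(r[2],1))
E
```

```text
top0 (198, 264, 34, 34) ztop 0.058 rimrect [310.3 177.6] [101.5 104.1] 13.9
top0 (191, 201, 43, 42) ztop 0.082 rimrect [525.5 193.7] [150.7 150.4] 1.0
top0 (143, 147, 34, 35) ztop 0.057 rimrect [752.  411.2] [106.8 105.8] 17.3
scene0 (414, 211, 52, 47) ztop 0.056 rimrect [751.5 412.6] [103.8 109.5] 17.4
scene0 (308, 174, 65, 61) ztop 0.081 rimrect [526.6 192.6] [154.5 152.2] 1.3
scene0 (284, 150, 40, 36) ztop 0.057 rimrect [310.4 177.1] [108.4 107.2] 14.0
```

View pics/crop_top.png

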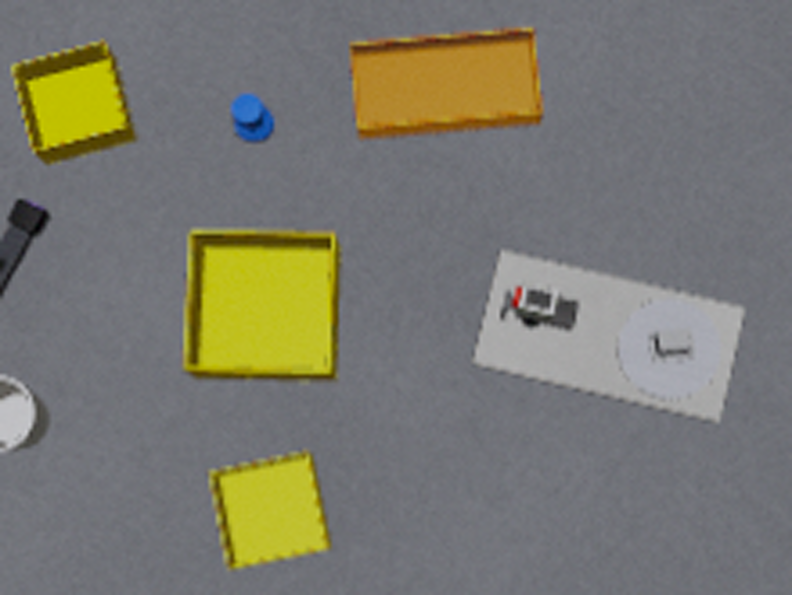

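View pics/crop_scene.png

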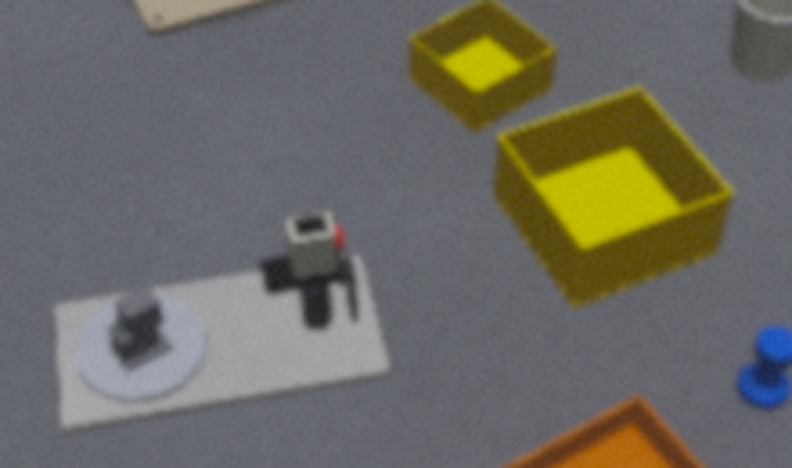

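The crops show box B (top view (213,222)) with a 150 mm rim at 81 mm height. A and C measure about 105 x 57 mm, so B is the reject box. The button is on the box side of the head. Next is the stand pose.

```bash
python3 - <<'E'
from h import *
for n,cr in(('top0',(265,200,355,260)),('scene0',(180,215,285,270))):
    p,d,ci=load(n); h=cv2.cvtColor(p,cv2.COLOR_BGR2HSV)
    C=cloud(p,d,ci); x0,y0,x1,y1=cr
    m=np.zeros(d.shape,np.uint8); g=p.min(2)
    m[y0:y1,x0:x1]=(g[y0:y1,x0:x1]>135)*255
    k=max(cv2.findContours(m,cv2.RETR_EXTERNAL,cv2.CHAIN_APPROX_NONE)[0],key=cv2.contourArea)
    hull=cv2.convexHull(k)[:,0]
    P=onplane(ci,hull,0.012); r=cv2.minAreaRect((P[:,:2]*1000).astype(np.float32)); print(n,'slab',r)
    mm=np.zeros(m.shape,np.uint8); cv2.drawContours(mm,[k],-1,1,-1)
    Z=C[...,2]; box=np.zeros(d.shape,bool); box[y0-30:y1,x0:x1]=1
    sel=box&(Z>.03)
    nl,lab=cv2.connectedComponents(sel.astype(np.uint8))
    for i in range(1,nl):
        q=C[lab==i]
        if len(q)<8: continue
        print('  comp',len(q),'med',np.median(q,0).round(3),'z',q[:,2].min().round(3),q[:,2].max().round(3))
        t=q[q[:,2]>q[:,2].max()-.01]; print('    top',t.mean(0).round(4),np.ptp(t,axis=0).round(3),len(t))
    # red
    red=cv2.inRange(h,(0,120,60),(8,255,255))|cv2.inRange(h,(172,120,60),(180,255,255)); red=(red>0)&box
    q=C[red]; print('  red',len(q),np.median(q,0).round(4),q.min(0).round(3),q.max(0).round(3))
    print('plate z', np.median(C[...,2][box&(Z>.014)&(Z<.025)]))
E
```

```text
top0 slab ((510.7039794921875, -172.04910278320312), (268.93743896484375, 131.5508575439453), 77.81522369384766)
  comp 188 med [ 0.523 -0.091  0.106] z 0.033 0.137
    top [ 0.5267 -0.0877  0.1308] [0.029 0.039 0.01 ] 62
  comp 77 med [ 0.495 -0.232  0.07 ] z 0.035 0.082
    top [ 0.4962 -0.2297  0.0749] [0.023 0.027 0.01 ] 34
  red 9 [ 0.5332 -0.0669  0.1186] [ 0.523 -0.071  0.11 ] [ 0.542 -0.063  0.128]
plate z 0.0169609707911825
scene0 slab ((510.35443115234375, -171.4893798828125), (268.6542053222656, 128.59909057617188), 77.81537628173828)
  comp 473 med [ 0.538 -0.091  0.086] z 0.03 0.134
    top [ 0.5305 -0.0891  0.1298] [0.03  0.037 0.01 ] 100
  comp 208 med [ 0.507 -0.235  0.061] z 0.03 0.078
    top [ 0.4997 -0.23    0.0733] [0.028 0.033 0.009] 85
  red 7 [ 0.539  -0.0692  0.1184] [ 0.534 -0.073  0.117] [ 0.543 -0.066  0.12 ]
plate z 0.017257444001285715
```

```bash
python3 - <<'E'
from h import *
s=sense(); ci=viewer.camera_info('wrist'); R=np.array(ci['R']);c=-R.T@np.array(ci['t'])
from scipy.spatial.transform import Rotation as Ro
T=Ro.from_euler('xyz',s['eef_rot']).as_matrix()
print('cam in tool',T.T@(c-s['eef_pos']),'axis in tool',T.T@R[2])
for tgt in([0.40,-0.19,0.30],):
    print(tgt,(T.T@(np.array(tgt)-s['eef_pos'])*1000).round())
p,d,ci=load('top0');C=cloud(p,d,ci);print('bottle',C[267,396],'scraper',C[230,386])
E
```

```text
cam in tool [ 0.07786803 -0.00093424 -0.17821118] axis in tool [-2.66475369e-01 -5.17213559e-04  9.63841590e-01]
[0.4, -0.19, 0.3] [ 316. -339.  -95.]
bottle [ 0.37231771 -0.47602231  0.10841497] scraper [ 0.51999239 -0.47136808  0.01016929]
```

Emit:
arm_command([
  {"delta_pos": [0,0,-40],"roll": 0,"grip": 94},
  {"delta_pos": [394,-322,-75],"roll": 31,"grip": 94},
  {"delta_pos": [394,-322,-75],"roll": 31,"grip": 94},
  {"delta_pos": [394,-322,-75],"roll": 31,"grip": 94},
  {"delta_pos": [394,-322,-75],"roll": 31,"grip": 94},
  {"delta_pos": [394,-322,-75],"roll": 31,"grip": 94},
  {"delta_pos": [394,-322,-75],"roll": 31,"grip": 94},
  {"delta_pos": [394,-322,-75],"roll": 31,"grip": 94},
  {"delta_pos": [394,-322,-75],"roll": 31,"grip": 94},
  {"delta_pos": [394,-322,-75],"roll": 31,"grip": 94},
  {"delta_pos": [394,-322,-75],"roll": 31,"grip": 94},
  {"delta_pos": [394,-322,-75],"roll": 31,"grip": 94},
  {"delta_pos": [394,-322,-75],"roll": 31,"grip": 94},
  {"delta_pos": [394,-322,-75],"roll": 31,"grip": 94},
])

```text
clock: 1.55
eef_pos: [0.4788, -0.1822, 0.2802]
eef_rot: [3.141, 0.001, -0.209]
ft_force: [0.8, -1.0, 0.5]
grip_width: 1.002
```

```bash
python3 - <<'E'
from h import *
s=sense();print(s['clock'],s['eef_pos'],s['eef_rot'],s['q'],s['joint_vel'])
snap('wrist','w1')
E
```

```text
1.55 [ 0.47876828 -0.18219513  0.28022619] [ 3.14051613e+00  9.87104784e-04 -2.08721882e-01] [ 0.23416494  0.34780553  0.10152761  1.79569338 -0.03962834  1.0009521
 -1.42844992] [ 0.02338477 -0.00276094  0.01408082  0.00320264  0.00020056 -0.00149585
 -0.00353325]
```

View pics/w1.png

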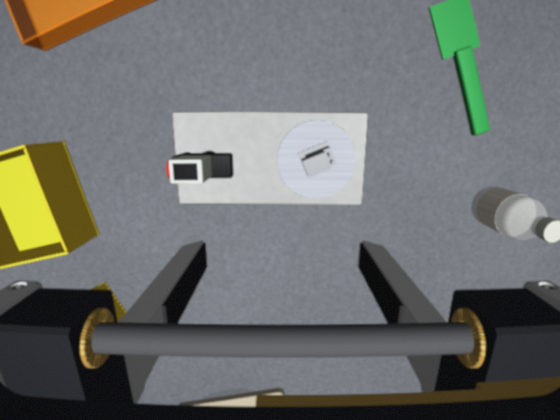

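The wrist view shows the print at (317,158), rotated relative to the stand, with the lamp head at (188,170) and its red button on the left at (170,170). Next I'll measure the print's yaw.

```bash
python3 - <<'E'
from h import *
p,d,ci=load('w1');C=cloud(p,d,ci)
cv2.imwrite('pics/w1c.png',cv2.resize(p[100:220,150:380],None,fx=3.4,fy=3.4,interpolation=cv2.INTER_CUBIC))
Z=C[...,2]; box=np.zeros(d.shape,bool); box[130:190,285:350]=1
for lo,hi in((.064,.09),(.03,.064),(.0195,.03),(.03,.09)):
    m=box&(Z>lo)&(Z<hi); q=C[m]
    r=cv2.minAreaRect((q[:,:2]*1000).astype(np.float32)); print(lo,hi,len(q),q[:,2].max(),np.median(q,0).round(4),r)
hd=np.zeros(d.shape,bool); hd[140:195,155:240]=1
m=hd&(Z>.125); q=C[m]; print('head top',np.median(q[:,2]),cv2.minAreaRect((q[:,:2]*1000).astype(np.float32)))
np.set_printoptions(linewidth=250)
print((Z[140:182:2,294:340:2]*1000).astype(int))
E
```

```text
0.064 0.09 449 0.07540118509176749 [ 0.4997 -0.2287  0.073 ] ((499.02276611328125, -230.39234924316406), (22.083154678344727, 33.768104553222656), 10.022903442382812)
0.03 0.064 197 0.06363634037909922 [ 0.5079 -0.2468  0.0474] ((499.87176513671875, -233.88356018066406), (21.99733543395996, 41.174102783203125), 8.919261932373047)
0.0195 0.03 199 0.028938026719454554 [ 0.5123 -0.23    0.0212] ((498.1706848144531, -233.32566833496094), (36.41597366333008, 47.18968200683594), 10.492215156555176)
0.03 0.09 646 0.07540118509176749 [ 0.5018 -0.2321  0.0725] ((499.6973571777344, -233.9477996826172), (22.16676902770996, 41.06481170654297), 9.86426830291748)
head top 0.12930222093178617 ((529.2006225585938, -86.9673843383789), (35.69675064086914, 25.839019775390625), 77.77749633789062)
[[18 17 17 16 15 19 16 17 17 17 17 18 17 18 16 16 18 18 17 17 18 17 17]
 [16 17 17 16 17 15 16 17 17 16 16 17 17 16 17 18 20 17 18 17 16 16 17]
 [17 17 17 17 14 17 17 17 17 16 17 18 18 22 20 19 20 20 17 15 18 17 16]
 [16 17 17 16 16 17 16 18 17 16 16 21 21 20 20 20 20 27 16 16 16 16 17]
 [17 15 17 17 17 18 16 1
[... 500 characters left out ...]
72 74 72 74 73 72 72 72 74 72 73 73 59 46 47 17 16]
 [17 16 16 17 20 74 73 73 72 72 74 72 74 73 73 72 73 72 48 47 21 15 17]
 [16 16 16 16 17 65 73 70 72 71 72 73 73 72 71 73 72 71 74 16 17 17 17]
 [15 15 16 17 17 22 73 73 72 73 74 71 72 73 71 74 73 73 73 17 16 16 16]
 [16 17 15 16 16 16 73 72 74 72 72 73 72 72 72 72 72 16 17 16 17 16 16]
 [16 16 17 17 16 17 20 72 72 72 73 73 73 72 15 16 17 17 17 16 17 18 15]
 [17 17 17 16 17 17 20 73 74 72 73 17 18 17 16 18 16 17 16 18 15 18 16]
 [16 17 15 17 16 16 17 72 72 17 17 17 17 18 17 16 16 16 17 17 17 16 18]
 [16 17 18 16 17 17 16 17 17 16 16 17 15 16 15 15 16 17 16 15 17 16 17]
 [17 18 17 14 16 16 17 16 16 15 16 18 16 18 16 17 16 17 18 17 17 16 16]]
```

View pics/w1c.png

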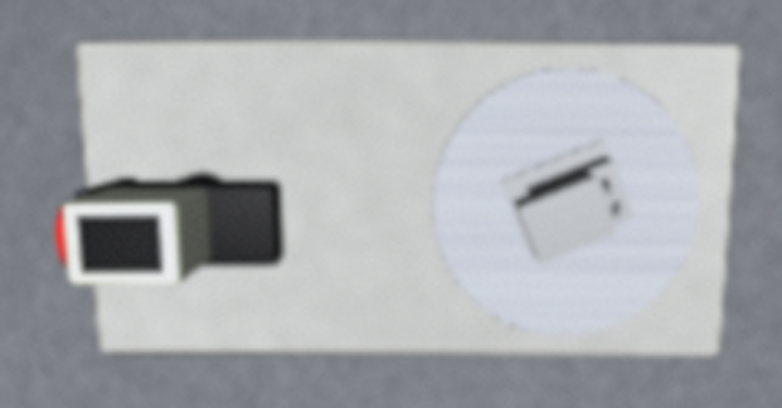

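Emit:
arm_command([
  {"delta_pos": [31,46,60],"roll": -112,"grip": 70},
  {"delta_pos": [31,46,60],"roll": -112,"grip": 70},
  {"delta_pos": [31,46,60],"roll": -112,"grip": 70},
  {"delta_pos": [31,46,60],"roll": -112,"grip": 70},
  {"delta_pos": [31,46,60],"roll": -112,"grip": 70},
  {"delta_pos": [31,46,60],"roll": -112,"grip": 70},
  {"delta_pos": [31,46,60],"roll": -112,"grip": 70},
  {"delta_pos": [31,46,60],"roll": -112,"grip": 70},
  {"delta_pos": [31,46,60],"roll": -112,"grip": 70},
  {"delta_pos": [31,46,60],"roll": -112,"grip": 70},
  {"delta_pos": [31,46,60],"roll": -112,"grip": 70},
  {"delta_pos": [31,46,60],"roll": -112,"grip": 70},
  {"delta_pos": [31,46,60],"roll": -112,"grip": 70},
  {"delta_pos": [31,46,60],"roll": -112,"grip": 70},
  {"delta_pos": [31,46,60],"roll": -112,"grip": 70},
  {"delta_pos": [31,46,90],"roll": -112,"grip": 70},
  {"delta_pos": [31,46,120],"roll": -112,"grip": 70},
  {"delta_pos": [31,46,120],"roll": -112,"grip": 70},
  {"delta_pos": [31,46,120],"roll": -112,"grip": 70},
])

```text
clock: 3.5
eef_pos: [0.5004, -0.2325, 0.1607]
eef_rot: [-3.141, -0.0, 1.745]
ft_force: [0.3, 0.1, 1.6]
grip_width: 0.745
```

```bash
python3 - <<'E'
from h import *
s=sense();print(s['clock'],s['eef_pos'],s['eef_rot'],s['q'][6])
p,d,ci=snap('wrist','w2');C=cloud(p,d,ci);Z=C[...,2]
m=(Z>.03)&(Z<.082)&(abs(C[...,0]-.5)<.05)&(abs(C[...,1]+.233)<.05); q=C[m]
print(len(q),cv2.minAreaRect((q[:,:2]*1000).astype(np.float32)),np.percentile(q[:,2],95))
E
```

```text
3.5 [ 0.50043489 -0.23251927  0.16067559] [-3.14088299e+00 -1.96122551e-04  1.74549201e+00] 0.28080339464030124
1014 ((500.3188171386719, -232.8261260986328), (21.81332778930664, 41.06291580200195), 10.316668510437012) 0.07385839948275974
```

View pics/w2.png

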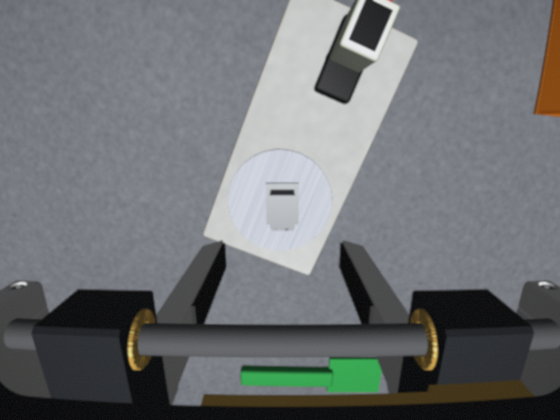

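The second wrist place agrees: the print is at (500.3, -232.8) mm, its top at 74 mm, and it sits square to the jaws at (282,205). I'll go down, close and lift.

Emit:
arm_command([
  {"delta_pos": [0,0,40],"roll": 0,"grip": 70},
  {"delta_pos": [0,0,80],"roll": 0,"grip": 70},
  {"delta_pos": [0,0,110],"roll": 0,"grip": 70},
  {"delta_pos": [0,0,127],"roll": 0,"grip": 70},
  {"delta_pos": [0,0,127],"roll": 0,"grip": 70},
  {"delta_pos": [0,0,127],"roll": 0,"grip": 10},
  {"delta_pos": [0,0,127],"roll": 0,"grip": 10},
  {"delta_pos": [0,0,127],"roll": 0,"grip": 10},
  {"delta_pos": [0,0,127],"roll": 0,"grip": 10},
  {"delta_pos": [0,0,127],"roll": 0,"grip": 10},
  {"delta_pos": [0,0,127],"roll": 0,"grip": 10},
  {"delta_pos": [0,0,127],"roll": 0,"grip": 10},
  {"delta_pos": [0,0,127],"roll": 0,"grip": 10},
], newtons=15)

```text
clock: 4.85
eef_pos: [0.5006, -0.2323, 0.0337]
eef_rot: [-3.142, 0.0, 1.747]
ft_force: [-1.1, 1.0, 3.0]
grip_width: 0.233
```

Emit:
arm_command([
  {"delta_pos": [0,0,-40],"roll": 0,"grip": 10},
  {"delta_pos": [0,0,-80],"roll": 0,"grip": 10},
  {"delta_pos": [0,0,-130],"roll": 0,"grip": 10},
  {"delta_pos": [0,0,-180],"roll": 0,"grip": 10},
  {"delta_pos": [0,0,-220],"roll": 0,"grip": 10},
  {"delta_pos": [40,10,-220],"roll": 0,"grip": 10},
  {"delta_pos": [83,20,-220],"roll": 0,"grip": 10},
  {"delta_pos": [125,30,-220],"roll": 0,"grip": 10},
  {"delta_pos": [166,40,-220],"roll": 0,"grip": 10},
  {"delta_pos": [208,50,-220],"roll": 0,"grip": 10},
  {"delta_pos": [250,60,-220],"roll": 0,"grip": 10},
  {"delta_pos": [290,70,-220],"roll": 0,"grip": 10},
  {"delta_pos": [332,80,-220],"roll": 0,"grip": 10},
  {"delta_pos": [373,89,-220],"roll": 0,"grip": 10},
  {"delta_pos": [415,99,-220],"roll": 0,"grip": 10},
  {"delta_pos": [415,99,-220],"roll": 0,"grip": 10},
  {"delta_pos": [415,99,-220],"roll": 0,"grip": 10},
])

```text
clock: 6.55
eef_pos: [0.5245, 0.1946, 0.253]
eef_rot: [-3.14, 0.0, 1.75]
ft_force: [0.4, -0.8, -0.8]
grip_width: 0.233
```

```bash
python3 - <<'E'
from h import *
s=sense();print(s['clock'],s['eef_pos'],s['eef_rot'],s['q'],s['grip_width'])
p,d,ci=snap('wrist','w3');C=cloud(p,d,ci)
h=cv2.cvtColor(p,cv2.COLOR_BGR2HSV); m=cv2.inRange(h,(22,120,60),(35,255,255))>0
m&=(C[...,2]>.07)&(abs(C[...,1]-.19)<.1); q=C[m]; print(cv2.minAreaRect((q[:,:2]*1000).astype(np.float32)))
E
```

```text
6.55 [0.52448193 0.19456811 0.25297004] [-3.14049195e+00  2.80508734e-04  1.75021166e+00] [-0.07787487  0.48204785 -0.49332496  1.70309492  0.25994288  1.02314146
 -0.48090941] 0.2329377680376292
((527.0128173828125, 195.2979278564453), (149.85267639160156, 149.84056091308594), 0.6945326328277588)
```

View pics/w3.png

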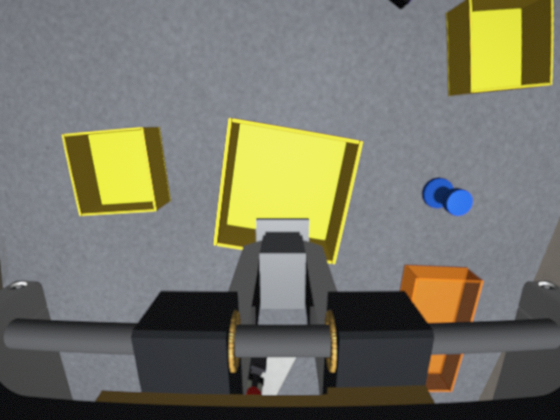

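The print at (283,265) is still held. The big box, spanning (215,120)-(360,262), is centred at (527,195) mm, right under the tool. I'll lower, release and rise.

Emit:
arm_command([
  {"delta_pos": [0,0,45],"roll": 0,"grip": 10},
  {"delta_pos": [0,0,90],"roll": 0,"grip": 10},
  {"delta_pos": [0,0,135],"roll": 0,"grip": 10},
  {"delta_pos": [0,0,175],"roll": 0,"grip": 10},
  {"delta_pos": [0,0,205],"roll": 0,"grip": 10},
  {"delta_pos": [0,0,218],"roll": 0,"grip": 10},
  {"delta_pos": [0,0,218],"roll": 0,"grip": 10},
  {"delta_pos": [0,0,218],"roll": 0,"grip": 10},
  {"delta_pos": [0,0,218],"roll": 0,"grip": 60},
  {"delta_pos": [0,0,218],"roll": 0,"grip": 60},
  {"delta_pos": [0,0,218],"roll": 0,"grip": 60},
  {"delta_pos": [0,0,218],"roll": 0,"grip": 60},
  {"delta_pos": [0,0,218],"roll": 0,"grip": 60},
  {"delta_pos": [0,0,170],"roll": 0,"grip": 60},
  {"delta_pos": [0,0,120],"roll": 0,"grip": 60},
  {"delta_pos": [0,0,70],"roll": 0,"grip": 60},
  {"delta_pos": [0,0,20],"roll": 0,"grip": 60},
  {"delta_pos": [0,0,0],"roll": 0,"grip": 60},
  {"delta_pos": [0,0,0],"roll": 0,"grip": 60},
])

```text
clock: 8.5
eef_pos: [0.527, 0.1948, 0.2572]
eef_rot: [3.134, -0.001, 1.747]
ft_force: [-0.3, -0.4, -0.8]
grip_width: 0.64
```

```bash
python3 - <<'E'
from h import *
s=sense();print(s['clock'],s['eef_pos'],s['eef_rot'],s['q'],s['grip_width'])
p,d,ci=snap('wrist','w4');C=cloud(p,d,ci)
sat=cv2.cvtColor(p,cv2.COLOR_BGR2HSV)[...,1]
m=(sat<80)&(abs(C[...,0]-.527)<.068)&(abs(C[...,1]-.195)<.068)&(C[...,2]>.0)&(C[...,2]<.12); q=C[m]
print(len(q),cv2.minAreaRect((q[:,:2]*1000).astype(np.float32)),q[:,2].max())
snap('scene','s4')
E
```

```text
8.5 [0.52699898 0.19483358 0.2571758 ] [ 3.13441513e+00 -1.20956122e-03  1.74731371e+00] [-0.06852336  0.4784467  -0.50544605  1.69890418  0.26537097  1.02527664
 -0.48708831] 0.639693092447047
828 ((527.712890625, 190.508544921875), (33.77037048339844, 48.696205139160156), 10.25456714630127) 0.061297979009363165
```

View pics/w4.png

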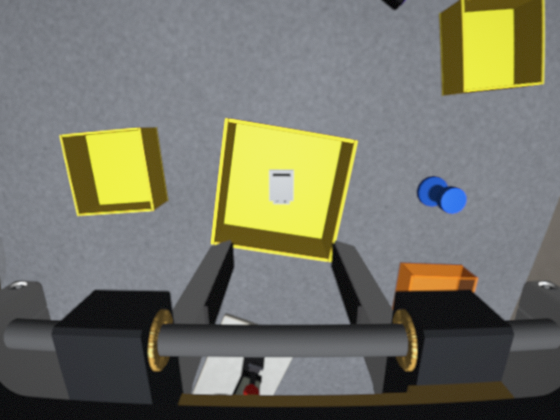

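View pics/s4.png

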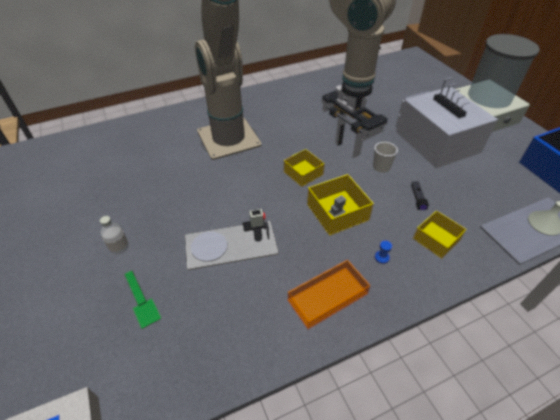

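The print stands in the big box at (281,186) in the wrist view: (528,191) mm, top at 61 mm, so its centre is about 33 mm high. It's released, the scene view shows the plate empty, and the bystanders haven't moved. Now to the lamp head.

Emit:
arm_command([
  {"delta_pos": [-40,-7,0],"roll": -8,"grip": 80},
  {"delta_pos": [-80,-14,0],"roll": -16,"grip": 80},
  {"delta_pos": [-120,-20,10],"roll": -24,"grip": 80},
  {"delta_pos": [-160,-27,20],"roll": -32,"grip": 80},
  {"delta_pos": [-200,-34,30],"roll": -40,"grip": 80},
  {"delta_pos": [-240,-41,40],"roll": -48,"grip": 80},
  {"delta_pos": [-265,-45,50],"roll": -56,"grip": 80},
  {"delta_pos": [-278,-48,57],"roll": -64,"grip": 80},
  {"delta_pos": [-278,-48,57],"roll": -68,"grip": 80},
  {"delta_pos": [-278,-48,57],"roll": -68,"grip": 80},
  {"delta_pos": [-278,-48,57],"roll": -68,"grip": 80},
  {"delta_pos": [-278,-48,57],"roll": -68,"grip": 80},
])

```text
clock: 9.8
eef_pos: [0.5265, -0.0877, 0.196]
eef_rot: [3.141, -0.001, 2.934]
ft_force: [0.4, 0.4, -0.5]
grip_width: 0.849
```

```bash
python3 - <<'E'
from h import *
s=sense();print(s['clock'],s['eef_pos'],s['eef_rot'],s['q'],s['grip_width'])
p,d,ci=snap('wrist','w5');C=cloud(p,d,ci);Z=C[...,2]
m=(Z>.12)&(Z<.15)&(abs(C[...,0]-.528)<.03)&(abs(C[...,1]+.088)<.03); q=C[m]
print(len(q),cv2.minAreaRect((q[:,:2]*1000).astype(np.float32)),np.median(q[:,2]))
h=cv2.cvtColor(p,cv2.COLOR_BGR2HSV);red=cv2.inRange(h,(0,120,60),(8,255,255))|cv2.inRange(h,(172,120,60),(180,255,255))
q=C[(red>0)&(abs(C[...,1]+.065)<.03)]; print('red',len(q),np.median(q,0),q.min(0),q.max(0))
E
```

```text
9.8 [ 0.52648375 -0.08773444  0.19603476] [ 3.14139127e+00 -8.59886617e-04  2.93422194e+00] [ 0.62096255  0.57454003 -0.77640243  1.8379947   0.4930948   0.93339234
  0.98506639] 0.8487638594605541
1406 ((529.2221069335938, -83.78817749023438), (40.254276275634766, 26.347352981567383), 78.08501434326172) 0.1289718611363924
red 128 [ 0.53003566 -0.06512281  0.11779077] [ 0.52265651 -0.06928986  0.10973034] [ 0.54216527 -0.06161262  0.12135104]
```

View pics/w5.png

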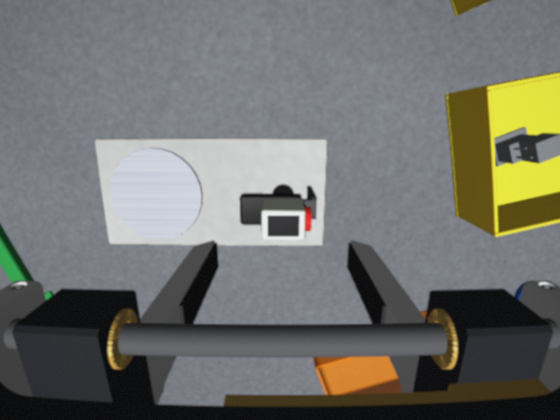

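The lamp head at (284,224), with its button at (308,219), is centred between the fingertips (cols 215 and 350), and its top is at 129-131 mm. Descending to the button height.

Emit:
arm_command([
  {"delta_pos": [-2,1,30],"roll": 0,"grip": 80},
  {"delta_pos": [-2,1,60],"roll": 0,"grip": 80},
  {"delta_pos": [-2,1,85],"roll": 0,"grip": 80},
  {"delta_pos": [-2,1,103],"roll": 0,"grip": 80},
  {"delta_pos": [-2,1,103],"roll": 0,"grip": 80},
  {"delta_pos": [-2,1,103],"roll": 0,"grip": 80},
  {"delta_pos": [-2,1,103],"roll": 0,"grip": 50},
  {"delta_pos": [-2,1,103],"roll": 0,"grip": 50},
  {"delta_pos": [-2,1,103],"roll": 0,"grip": 50},
], newtons=30)

```text
clock: 10.75
eef_pos: [0.5295, -0.088, 0.0943]
eef_rot: [-3.142, 0.002, 2.934]
ft_force: [0.2, -0.1, 0.7]
grip_width: 0.635
```

```bash
python3 - <<'E'
from h import *
s=sense();print(s['clock'],s['eef_pos'],s['eef_rot'],s['ft_force'],s['grip_width']*94)
p,d,ci=snap('scene','s6'); cv2.imwrite('pics/s6c.png',cv2.resize(p[140:270,190:340],None,fx=4,fy=4,interpolation=cv2.INTER_CUBIC))
E
```

```text
10.75 [ 0.52945537 -0.08796698  0.09430355] [-3.14154400e+00  1.55017044e-03  2.93397521e+00] [ 0.16622119 -0.14432347  0.72495545] 59.67196350888002
```

View pics/s6c.png

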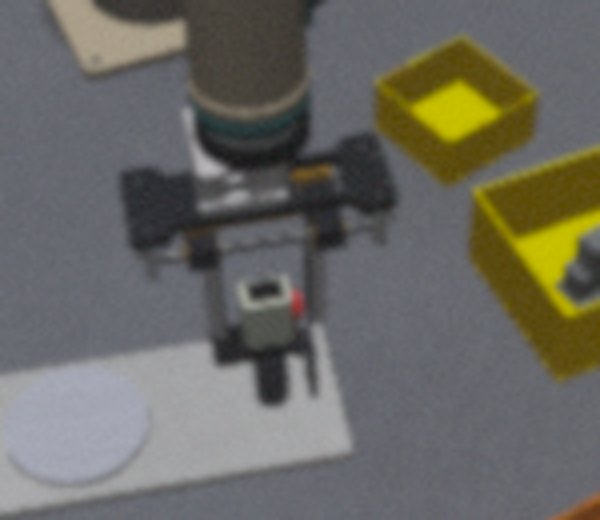

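The fingers straddle the block, with the button at (297,303) in the crop facing the right finger. Closing.

Emit:
arm_command([
  {"delta_pos": [0,0,1],"roll": 0,"grip": 40},
  {"delta_pos": [0,0,1],"roll": 0,"grip": 40},
  {"delta_pos": [0,0,1],"roll": 0,"grip": 25},
  {"delta_pos": [0,0,1],"roll": 0,"grip": 25},
  {"delta_pos": [0,0,1],"roll": 0,"grip": 25},
  {"delta_pos": [0,0,1],"roll": 0,"grip": 25},
  {"delta_pos": [0,0,1],"roll": 0,"grip": 25},
  {"delta_pos": [0,0,1],"roll": 0,"grip": 25},
], newtons=30)

```text
clock: 11.6
eef_pos: [0.5293, -0.0876, 0.0927]
eef_rot: [3.141, 0.001, 2.934]
ft_force: [0.3, 1.4, 3.3]
grip_width: 0.386
```

The opening is about 36-37 mm, which means the block plus the pressed button, and the side force is small. Pulling up.

Emit:
arm_command([
  {"delta_pos": [0,0,-4],"roll": 0,"grip": 25},
  {"delta_pos": [0,0,-10],"roll": 0,"grip": 25},
  {"delta_pos": [0,0,-16],"roll": 0,"grip": 25},
  {"delta_pos": [0,0,-22],"roll": 0,"grip": 25},
  {"delta_pos": [0,0,-28],"roll": 0,"grip": 25},
  {"delta_pos": [0,0,-34],"roll": 0,"grip": 25},
  {"delta_pos": [0,0,-40],"roll": 0,"grip": 25},
  {"delta_pos": [0,0,-40],"roll": 0,"grip": 25},
  {"delta_pos": [0,0,-40],"roll": 0,"grip": 25},
])

```text
clock: 12.5
eef_pos: [0.5291, -0.0877, 0.1327]
eef_rot: [3.141, 0.001, 2.934]
ft_force: [2.8, 3.7, -2.8]
grip_width: 0.387
```

```bash
python3 - <<'E'
from h import *
s=sense();print(s['clock'],s['eef_pos'],s['eef_rot'],s['ft_force'],s['grip_width']*94)
p,d,ci=snap('wrist','w7');C=cloud(p,d,ci);Z=C[...,2]
m=(Z>.12)&(abs(C[...,0]-.528)<.02)&(abs(C[...,1]+.088)<.015); print(np.percentile(Z[m],[5,50,95]))
E
```

```text
12.5 [ 0.52911954 -0.08765039  0.13267212] [3.14123774e+00 5.95048183e-04 2.93433207e+00] [ 2.7501092   3.73509998 -2.82272637] 36.392688701373004
[0.1269623  0.16916315 0.25791373]
```

View pics/w7.png

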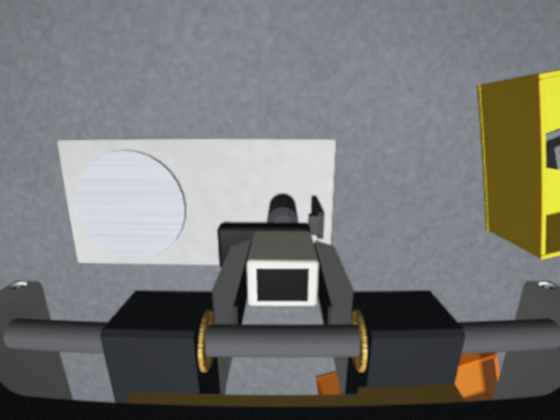

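The head (282,275) rose with the fingers and its top is now near 170 mm, so the latch is released. Continuing past the first stop.

Emit:
arm_command([
  {"delta_pos": [0,0,-5],"roll": 0,"grip": 25},
  {"delta_pos": [0,0,-10],"roll": 0,"grip": 25},
  {"delta_pos": [0,0,-15],"roll": 0,"grip": 25},
  {"delta_pos": [0,0,-20],"roll": 0,"grip": 25},
  {"delta_pos": [0,0,-25],"roll": 0,"grip": 25},
  {"delta_pos": [0,0,-30],"roll": 0,"grip": 25},
  {"delta_pos": [0,0,-35],"roll": 0,"grip": 25},
  {"delta_pos": [0,0,-40],"roll": 0,"grip": 25},
  {"delta_pos": [0,0,-45],"roll": 0,"grip": 25},
  {"delta_pos": [0,0,-50],"roll": 0,"grip": 25},
  {"delta_pos": [0,0,-54],"roll": 0,"grip": 25},
  {"delta_pos": [0,0,-57],"roll": 0,"grip": 25},
  {"delta_pos": [0,0,-59],"roll": 0,"grip": 25},
  {"delta_pos": [0,0,-59],"roll": 0,"grip": 25},
  {"delta_pos": [0,0,-59],"roll": 0,"grip": 25},
])

```text
clock: 14.05
eef_pos: [0.5289, -0.0876, 0.1914]
eef_rot: [3.141, 0.0, 2.934]
ft_force: [4.1, 2.4, -5.8]
grip_width: 0.384
```

```bash
python3 - <<'E'
from h import *
s=sense();print(s['clock'],s['eef_pos'],s['eef_rot'],s['ft_force'],s['grip_width']*94)
p,d,ci=snap('wrist','w8');C=cloud(p,d,ci);Z=C[...,2]
m=(Z>.15)&(abs(C[...,0]-.528)<.02)&(abs(C[...,1]+.088)<.015); print(np.percentile(Z[m],[5,50,95]))
h=cv2.cvtColor(p,cv2.COLOR_BGR2GRAY); print([C[v,282].round(3).tolist() for v in(262,266,270,280,296,300,302)])
p,d,ci=snap('scene','s8'); cv2.imwrite('pics/s8c.png',cv2.resize(p[110:270,180:340],None,fx=3.7,fy=3.7,interpolation=cv2.INTER_CUBIC))
E
```

```text
14.05 [ 0.52893514 -0.08764517  0.19138924] [3.14098640e+00 2.75394236e-05 2.93427575e+00] [ 4.09754265  2.43972204 -5.84084654] 36.055906954550004
[0.18046166 0.22776312 0.31644129]
[[0.517, -0.084, 0.227], [0.519, -0.085, 0.227], [0.521, -0.085, 0.228], [0.526, -0.086, 0.228], [0.535, -0.088, 0.229], [0.537, -0.089, 0.228], [0.539, -0.089, 0.227]]
```

View pics/s8c.png

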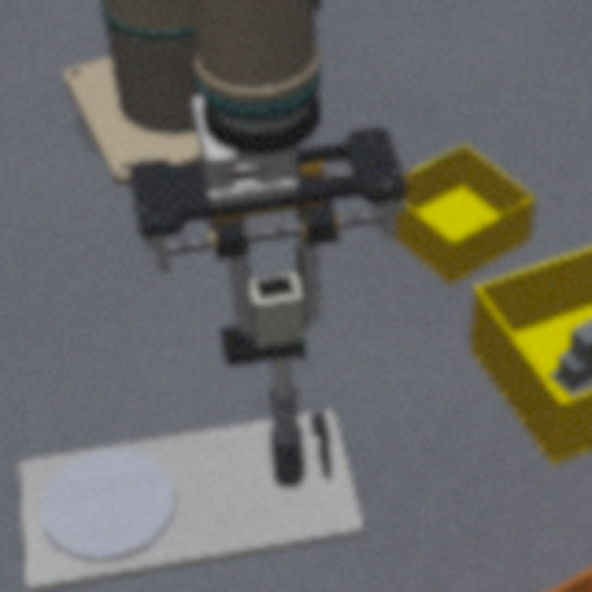

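View pics/w8.png

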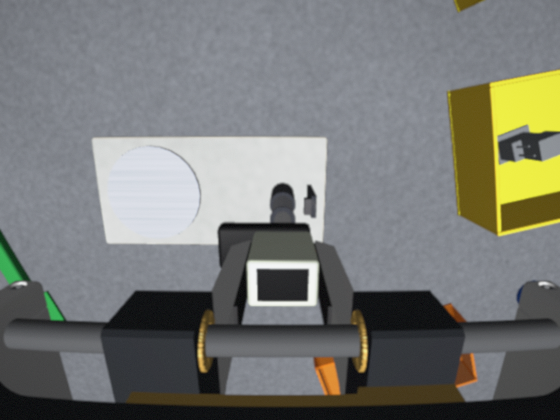

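The head top is at 0.228 m against 0.129 m parked, so about 98.7 mm up, with a 5.8 N pull. A few mm more will show whether the hard stop is there.

Emit:
arm_command([
  {"delta_pos": [0,0,-1],"roll": 0,"grip": 25},
  {"delta_pos": [0,0,-1],"roll": 0,"grip": 25},
  {"delta_pos": [0,0,-2],"roll": 0,"grip": 25},
  {"delta_pos": [0,0,-2],"roll": 0,"grip": 25},
  {"delta_pos": [0,0,-2],"roll": 0,"grip": 25},
])

```text
clock: 14.65
eef_pos: [0.5288, -0.0877, 0.193]
eef_rot: [3.141, -0.0, 2.934]
ft_force: [4.9, 3.0, -8.6]
grip_width: 0.388
```

Emit:
arm_command([
  {"delta_pos": [0,0,-1],"roll": 0,"grip": 25},
  {"delta_pos": [0,0,-1],"roll": 0,"grip": 25},
  {"delta_pos": [0,0,-1],"roll": 0,"grip": 25},
  {"delta_pos": [0,0,-1],"roll": 0,"grip": 25},
  {"delta_pos": [0,0,-1],"roll": 0,"grip": 25},
])

```text
clock: 15.15
eef_pos: [0.5285, -0.0877, 0.1933]
eef_rot: [3.14, -0.001, 2.934]
ft_force: [7.1, 4.3, -14.2]
grip_width: 0.387
```

```bash
python3 - <<'E'
from h import *
s=sense();print(s['clock'],s['eef_pos'],s['ft_force'],s['grip_width']*94)
p,d,ci=snap('wrist','w9');C=cloud(p,d,ci);Z=C[...,2]
for n in('w7','w9'):
    p,d,ci=load(n);C=cloud(p,d,ci); print(n,np.median(C[266:296,262:304,2]))
snap('top','t9')
E
```

```text
15.15 [ 0.52852138 -0.08770474  0.1932514 ] [  7.08968904   4.2658881  -14.22320357] 36.342479053561874
w7 nan
w9 nan
```

View pics/t9.png

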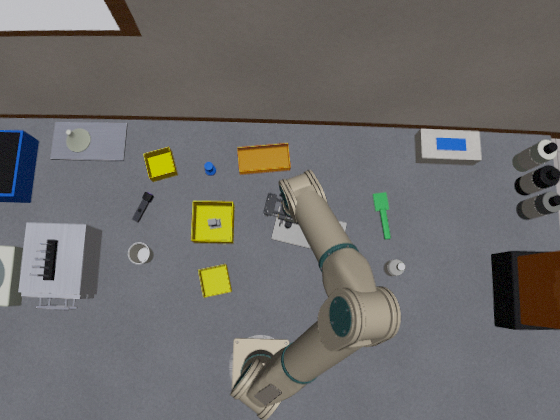

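The pull jumped from 8.6 to 14.2 N over 0.3 mm, so this is the hard second stop (TCP +100.6 mm). The top view shows the print in the box at (214,222) and the bystanders where they were. I'll ease off slightly and hold for a second to check for slip.

Emit:
arm_command([
  {"delta_pos": [0,0,1],"roll": 0,"grip": 25},
  {"delta_pos": [0,0,1],"roll": 0,"grip": 25},
  {"delta_pos": [0,0,1],"roll": 0,"grip": 25},
  {"delta_pos": [0,0,1],"roll": 0,"grip": 25},
  {"delta_pos": [0,0,1],"roll": 0,"grip": 25},
  {"delta_pos": [0,0,1],"roll": 0,"grip": 25},
  {"delta_pos": [0,0,1],"roll": 0,"grip": 25},
  {"delta_pos": [0,0,1],"roll": 0,"grip": 25},
  {"delta_pos": [0,0,1],"roll": 0,"grip": 25},
  {"delta_pos": [0,0,1],"roll": 0,"grip": 25},
  {"delta_pos": [0,0,1],"roll": 0,"grip": 25},
  {"delta_pos": [0,0,1],"roll": 0,"grip": 25},
])

```text
clock: 16.45
eef_pos: [0.5286, -0.0877, 0.1931]
eef_rot: [3.141, -0.001, 2.934]
ft_force: [4.4, 3.1, -7.7]
grip_width: 0.39
```

```bash
python3 - <<'E'
from h import *
s=sense();print(s['clock'],s['eef_pos'],s['ft_force'],s['grip_width']*94)
snap('wrist','w10')
for n in('w5','w7','w8','w9','w10'):
    p,d,ci=load(n);C=cloud(p,d,ci)
    print(n,np.nanmedian(C[266:300,250:316,2]))
p0,d0,c0=load('top0');p1,d1,c1=load('t9')
for nm,lo,hi,r in(('orange',(8,120,60),(20,255,255),(225,130,300,185)),('green',(45,120,40),(75,255,255),(360,180,400,245)),('blue',(100,120,60),(125,255,255),(195,150,225,185))):
    o=[]
    for p in(p0,p1):
        m=cv2.inRange(cv2.cvtColor(p,cv2.COLOR_BGR2HSV),lo,hi)[r[1]:r[3],r[0]:r[2]]; y,x=np.nonzero(m); o.append((x.mean().round(2),y.mean().round(2)))
    print(nm,o)
for nm,r in(('cup',(120,235,160,270)),('torch',(125,185,160,225)),('bottle',(380,255,410,280))):
    a,b=[p[r[1]:r[3],r[0]:r[2]].astype(int) for p in(p0,p1)]; print(nm,abs(a-b).mean())
E
```

```text
16.45 [ 0.52863618 -0.087687    0.19305961] [ 4.3768862   3.06360506 -7.72249605] 36.626358308886665
w5 -0.0012465268239231853
w7 0.1693013529182993
w8 0.2279934138151078
w9 0.2297651128698667
w10 0.22957396815981967
orange [(np.float64(37.51), np.float64(27.7)), (np.float64(37.74), np.float64(27.63))]
green [(np.float64(22.25), np.float64(31.24)), (np.float64(22.2), np.float64(31.16))]
blue [(np.float64(14.49), np.float64(18.28)), (np.float64(14.36), np.float64(18.27))]
cup 1.743095238095238
torch 2.027142857142857
bottle 1.6808888888888889
```

The head top is at 0.2296 m, which is +100 mm from parked. It stayed there with a 7.7 N pull and no slip, and the bystanders haven't moved.

```bash
python3 -c "
from plant import *
print(job_done())"
```

```text
the job is handed in; nothing more can be done
None
```

I put the failed grey print into the largest yellow box. I then squeezed the lamp head's red button and pulled the head straight up to the second stop. The job was handed in at about 16.5 s with the fingers still gripping at 30 N; `job_done` gave no verdict.

Last checks before hand-in:
- **Print:** it stands in the 150 mm box at about (528, 191) mm, 4–5 mm from the box's middle, with its centre about 33 mm high.
- **Lamp height:** the head top is at 229.6 mm against 129 mm parked, so 100 mm up. One more commanded millimetre moved the tool only 0.3 mm and raised the pull from 8.6 to 14.2 N, so it was at the hard stop. I eased back to 7.7 N and held 1.2 s with no slip.
- **Button:** I judged it fully in from the roughly 36.5 mm finger opening and from the latch letting go. I could not read the joint values directly.
- **Bystanders:** comparing top views from before the first move and after the lift shows none of them moved.

No check failed. The measured positions agreed between views to about 3 mm. The last lamp-head reading was off by about 4 mm along y, probably because the button was included in it.

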